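# Peel a formed tray off a stuck stack and show it over the light pad

## Robot

A 6-joint arm with a two-finger parallel gripper is mounted at the origin on the work surface. World frame = base frame: x ahead of the robot, y to its left, z up, the work surface at z = 0. Lengths are in m, angles in degrees, forces in N, time in s.
With the tool pointing down it reaches from about 0.3 to 0.775 m from the base axis. Payload 14.6 kg.
Tool frame: the origin (TCP) lies midway between the tips of the shut fingers; the grasp point (between the pads) lies 19 mm behind it; z points along the fingers, y is the line along which they close (so a half turn about z gives the same grasp; the last joint's range is limited). The gripper opens to 94 mm and grips with 3 to 60 N. Pads are 16 mm wide; open, the fingers measure 119 mm over their backs; the gripper's body (75 mm by 177 mm) begins 78 mm behind the grasp point.
Start: joints at [-70.68, 17.183, 87.147, -0, 75.671, -3.816], TCP at [0.216, -0.506, 0.205] pointing down, gripper open.
Joint ranges: [-173.82, 173.82], [-45.26, 126.66], [13.44, 144.39], [-59.66, 239.66], [0, 175.72], [-146.38, 146.38]. Speed limits (degrees/s): [127.2, 127.2, 147.25, 180, 180, 180].

## Interface

Orientations are given as [roll, pitch, yaw] about the fixed x, y, z axes, in that order (R = Rz(yaw) Ry(pitch) Rx(roll)).
In Python, from station import env gives the robot as it stands. The module is installed in compiled form; this text tells all that it offers. Calls block until the motion is done:
- env.move_pose(position, orientation): joint-space move of the TCP to a pose.
- env.movel(position, vel=0.15, frame=None, f_stop=None): straight line of the TCP; frame=None keeps the orientation; vel is the mean speed in m/s. With f_stop (N) it stops when the force on the tool has changed by that much, and returns True; else False.
- env.movej(angles): joint-space move.
- env.gripper_to(opening, newtons=None): opening from 0.0 (shut) to 1.0 (fully open); newtons is the grip in N (None keeps the last); returns when the fingers have stopped.
- env.pause(seconds).
- env.solve_ik(position, orientation): joint angles nearest the present ones, or None.
- env.capture(name): name is "side" or "top"; returns the picture (400x640x3 uint8, red, green, blue); there is no depth.
- env.camera_params(name): a dict with "K" (3x3 intrinsics, pixels), "R" (3x3) and "t" (3): a world point X has camera coordinates R X + t. Camera axes: x right, y down, z forward; pixel columns grow to the right and rows downward; lengths in m; the calibration is good to about 2 mm. A picture is of the moment at which its call begins. camera_params takes no time and is no camera call.
A pose or a line that the arm cannot do raises env.Unreachable and nothing moves.
- env.sign_off(): hands the job in; it is judged then, once.
Readings, each from a call of its own:
- env.current_clock(): time.
- env.current_joints(): joint angles.
- env.current_dq(): joint speeds.
- env.current_tau(): joint torques, N m.
- env.current_tcp_pos(): TCP position.
- env.current_tool_rot(): TCP orientation.
- env.current_contact_force(): force on the tool from outside, world axes, zero at the start.
- env.current_torque(): the same for the moment, N m.
- env.current_gripper_width(): opening from 0.0 (shut) to 1.0 (fully open).
- env.current_gripper_force(): force on a finger pad.
Only numpy, scipy, OpenCV 4.12 (cv2) and the standard library are available. Lean on these libraries where they do the work, as an engineer would, in place of code of your own. Each camera call takes 0.05 s, during which the arm holds its last target. There are 200 camera calls.

## Task

Turn the light pad's dial to the green mark. Then peel the orange top tray off the stuck stack by its tab: raise the tabbed corner first so that the opposite corner comes away last, and leave the white trays below in place. Carry it over and finish while still holding it there, level and still, centred about 10 cm above the light pad; leave everything else on the table alone.

Things in the scene. Friction and masses are not known exactly. Their poses are not given: they have to be found in the camera images.
- dial (a joint): Black dial on the white control box, hinge about the vertical. Its value grows clockwise seen from above, 0 to 2.1 rad (stops at both ends). Detents pull it in at 0, 0.7, 1.4 and 2.1 rad; black ticks mark 0, 0.7 and 2.1, the green dot (12 mm wide) marks 1.4. Under 0.15 N m turns it; let go near a detent, it is drawn to within about 0.05 rad of it.
- dial_grip (a point): Point on the dial's axis, 67 mm above the table, turning with the dial. The dial's grip is an upright bar 42 mm long (the point's x axis), 14 mm thick (y) and 32 mm tall, its top 7 mm above this point; a white stripe on the bar's -x end points to the marks. Below the bar is a round skirt 44 mm wide, its top 23 mm below this point.
- control: White control box that carries the dial at its middle, 110 x 110 x 30 mm, fixed to the table. Origin: centre of its underside. The stripe points to the box's -x at dial value 0; the green dot lies 45 mm from the axis.
- tray_top: Orange top tray, loose, 140 mm square, 40 to 85 g. Origin: centre of its underside. Its corners lie on its own +x, -x, +y, -y axes, 99 mm out. Rim 10 mm wide, z = 10 to 20 mm; an ear at the +x corner carries the upright tab. Nested 10 mm above the white tray, whose four sprung ears grip its rim at mid-sides, about 1 N of drag each until that side has risen about 8 mm.
- top_tab (a point): Centre of the top edge of the orange tray's upright tab, 109 mm from the tray's origin along its +x and 54 mm above its underside. The tab is 10 mm thick (tray x), 30 mm wide (tray y) and stands 34 mm above the rim and ear. Site axes are those of the tray. When stacked it is 86 mm above the table.
- far_corner (a point): Underside of the rim at the orange tray's corner opposite the tab, 99 mm from its origin along -x, 10 mm above its underside.
- tray_mid: White tray right below the orange one, loose, 0.75 kg with flat metal parts, same shape and centre; its tab is at its own +y corner (frame as the orange tray's), 10 mm lower than the orange tab. It sits on a third white tray fixed in the stand (tab at the -y corner), between low posts. Origin: centre of its underside.
- stand: Fixed dark steel stand with low aluminium posts that carries the stack, 164 mm square, 12 mm thick, posts to 41 mm, frame turned as the trays'. Origin: centre of its underside.
- light_pad: Fixed flat light pad, 200 x 200 x 12 mm, aluminium frame with a white window 172 mm square. Origin: centre of its underside.
- pad_centre (a point): Centre of the light pad's window surface, 13 mm above the table.
- wire_game: Bystander: orange dumbbell-shaped wire-loop game, 192 x 72 mm, 22 mm tall, with a wire outline on top to 122 mm. Origin: centre of its underside.
- phone: Bystander: phone in a white case, 152 x 76 x 11 mm, lying flat. Origin: centre of its underside.
- yoghurt_cup: Bystander: empty white cup, 66 mm wide, 75 mm tall. Origin: centre of its underside.
- pen: Bystander: black pen, 160 mm long, 11 mm thick, lying along its x. Origin: underside near its middle.
- key_card: Bystander: grey card case, 86 x 54 x 6 mm. Origin: centre of its underside.
- marker: Bystander: blue marker, 160 mm long, 11 mm thick, lying along its x. Origin: underside near its middle.
Not all that is in view belongs to the job. What is shaped like the control but red or yellow is not meant.

How it is judged (in metres and radians):
On the way, in this order (a step that is already met when the one before it is completed fails the run):
1. the dial is at the green mark (value of joint dial between 1.2 and 1.6 rad), for 0.2 s.
2. the tabbed corner of the orange tray has been lifted by over 22 mm while the opposite corner is still within 8 mm of its place in the stack (z of top_tab in the frame of tray_mid above 0.086 m and z of far_corner in the frame of tray_mid below 0.028 m and horizontal distance between far_corner and tray_mid below 0.115 m), for 0.1 s.
At the end, for the whole second after the job is handed in: The orange tray is held by the fingers alone, still, its centre within 40 mm of the light pad's centre, its underside 50 to 160 mm above the pad, within 15 degrees of level; the dial is within 0.2 rad of the green mark; the white tray is within 10 mm of its start (all of step 1 and horizontal distance between tray_top and pad_centre below 0.04 m and height (world z) of tray_top between 0.063 and 0.173 m and angle between tray_top's own z axis and vertical below 0.26 rad and linear speed of tray_top below 0.03 m/s and contact force between tray_top and the fingers above 1 N and contact force between tray_top and light_pad below 0.1 N and contact force between tray_top and tray_mid below 0.1 N and contact force between tray_top and control below 0.1 N and distance of tray_mid from where it was at the start of the episode below 0.01 m); the arm keeps its last pose, push and grip.
It fails at once if the white tray below is pulled up or shifted by over 15 mm (distance of tray_mid from where it was at the start of the episode above 0.015 m).
It fails at once if a bystander is moved by over 30 mm (distance of any of wire_game, phone, yoghurt_cup, pen, key_card, marker from where it was at the start of the episode above 0.03 m).
It also fails if it takes over 64 s, if anything falls off the work surface, if the arm or the gripper's body presses on something with over 40 N, if the wrist force passes 120 N, or if a joint passes its speed limit or range.

## Working session

There is one attempt and no reset: what is moved stays moved. The work goes in short steps, each a Python script; the robot and the scene stay as the last script left them, time stands still between calls to the robot, and variables do not carry over. Pictures are saved under pics/ and viewed, at most 10 in all, crops included, and the job is handed in when it is done.

```bash
mkdir -p pics
python3 - <<'E'
from station import env
import cv2,numpy as np
for n in("side","top"):
    p=env.capture(n);cv2.imwrite(f"pics/{n}0.png",p[:,:,::-1]);c=env.camera_params(n)
    print(n,np.round(c["K"],1).tolist(),np.round(c["R"],3).tolist(),np.round(c["t"],3), np.round(-c["R"].T@c["t"],3))
E
```

```text
side [[459.3, 0.0, 320.4], [0.0, 459.3, 202.6], [0.0, 0.0, 1.0]] [[0.901, -0.434, 0.01], [-0.241, -0.52, -0.82], [0.361, 0.736, -0.573]] [-0.429  0.161  1.316] [-0.05  -1.071  0.89 ]
top [[469.7, 0.0, 321.2], [0.0, 469.7, 189.7], [0.0, 0.0, 1.0]] [[0.009, -1.0, -0.025], [-0.995, -0.007, -0.096], [0.095, 0.025, -0.995]] [-0.015  0.488  1.231] [ 0.368 -0.043  1.271]
```

View pics/top0.png

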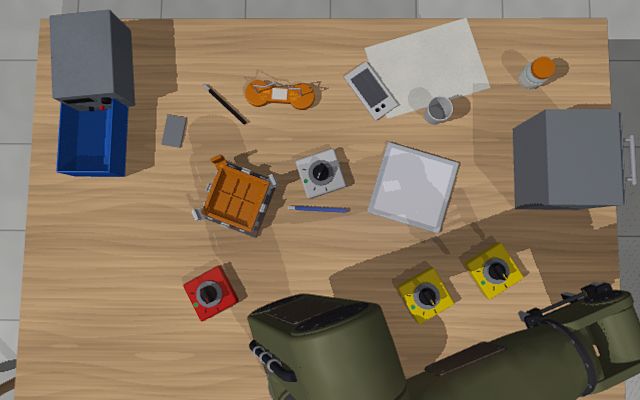

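View pics/side0.png

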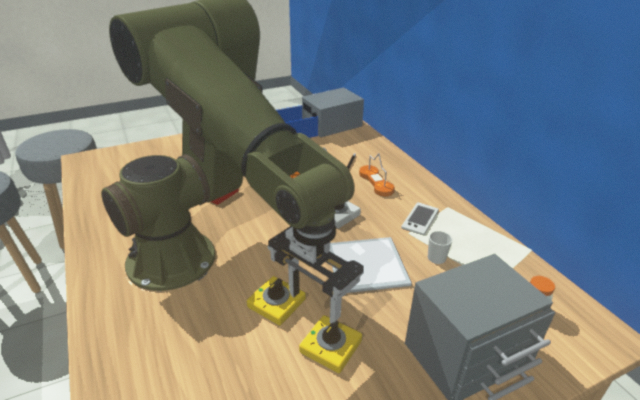

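Top view: the white control is at (321,172). Lookalikes are red (210,292), yellow (424,294) and yellow (495,270). The orange tray is at (238,197) with its tab near (218,160); other orange things are the wire game (283,92) and a bottle cap (542,68). The pad is at (415,185). I choose the white box and the orange tray. In the side view the arm hides most of the job area.

```bash
cat > h.py <<'E'
from station import env
import cv2,numpy as np
def ray(n,uv,z):
    c=env.camera_params(n);R,t,K=c["R"],c["t"],c["K"];o=-R.T@t
    d=R.T@np.linalg.solve(K,[uv[0],uv[1],1.]);return o+d*(z-o[2])/d[2]
def proj(n,X):
    c=env.camera_params(n);q=c["K"]@(c["R"]@np.array(X)+c["t"]);return q[:2]/q[2]
def big(m):
    cs,_=cv2.findContours(m.astype(np.uint8)*255,cv2.RETR_EXTERNAL,cv2.CHAIN_APPROX_NONE);return max(cs,key=cv2.contourArea)
E
python3 - <<'E'
from h import *
im=cv2.imread("pics/top0.png")
cv2.imwrite("pics/crop1.png",cv2.resize(im[140:250,185:355],None,fx=4.7,fy=4.7,interpolation=cv2.INTER_CUBIC))
hsv=cv2.cvtColor(im,cv2.COLOR_BGR2HSV);H,S,V=cv2.split(hsv)
def roi(u0,u1,v0,v1):
    m=np.zeros(H.shape,bool);m[v0:v1,u0:u1]=1;return m
pad=big((S<50)&(V>110)&roi(355,475,130,240))
r=cv2.minAreaRect(pad);print("pad",r)
print("pad corners",np.round([ray("top",p,.012) for p in cv2.boxPoints(r)],4).tolist())
box=big((S<50)&(V>140)&roi(285,356,140,205))
r=cv2.minAreaRect(box);print("box",r);print(np.round([ray("top",p,.03) for p in cv2.boxPoints(r)],4).tolist())
g=big((H>40)&(H<90)&(S>80)&roi(285,356,140,205));(u,v),_=cv2.minEnclosingCircle(g);print("green",u,v,ray("top",(u,v),.03),cv2.contourArea(g))
o=big((H>5)&(H<18)&(S>190)&(V>90)&roi(190,285,145,245));r=cv2.minAreaRect(o);print("tray",r,np.round([ray("top",p,.052) for p in cv2.boxPoints(r)],4).tolist())
E
```

```text
pad ((412.72021484375, 187.2660675048828), (75.66828155517578, 73.84841918945312), 16.699243545532227)
pad corners [[0.4304, -0.1311, 0.012], [0.6226, -0.1884, 0.012], [0.5642, -0.3825, 0.012], [0.3742, -0.323, 0.012]]
box ((319.5290222167969, 173.09072875976562), (39.27796936035156, 39.96371078491211), 72.25532531738281)
[[0.5651, 0.0607, 0.03], [0.5986, -0.0408, 0.03], [0.4982, -0.0733, 0.03], [0.465, 0.0274, 0.03]]
green 305.29998779296875 180.6999969482422 [0.51088196 0.03113254 0.03      ] 7.5
tray ((233.4856414794922, 194.67291259765625), (57.57362365722656, 57.60686111450195), 21.447736740112305) [[0.4269, 0.3144, 0.052], [0.5689, 0.2634, 0.052], [0.5139, 0.1204, 0.052], [0.3734, 0.1725, 0.052]]
```

View pics/crop1.png

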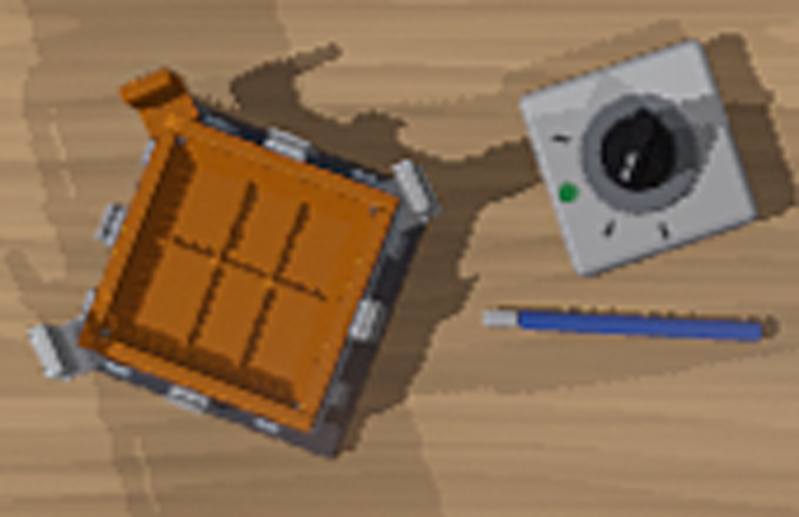

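Crop: the white box's corners are (700,40), (522,97), (583,275) and (757,213). The green dot is at (568,193) and the 0-tick at (665,230). The stripe is near (628,165), pointing down-left. The orange tab is at (160,95), and the tray rim's corners are (397,205), (312,430) and (80,345). Next I refine the tray and dial.

Run:
```python
from h import *
im=cv2.imread("pics/top0.png")
hsv=cv2.cvtColor(im,cv2.COLOR_BGR2HSV);H,S,V=cv2.split(hsv)
def roi(u0,u1,v0,v1):
    m=np.zeros(H.shape,bool);m[v0:v1,u0:u1]=1;return m
m=(((H>5)&(H<20)&(S>185)&(V>60))&roi(200,272,145,240)).astype(np.uint8)
full=big(m>0);f=np.zeros_like(m);cv2.drawContours(f,[full],-1,1,-1)
o=cv2.morphologyEx(f,cv2.MORPH_OPEN,np.ones((25,25),np.uint8)) if 0 else cv2.morphologyEx(f,cv2.MORPH_OPEN,cv2.getStructuringElement(cv2.MORPH_ELLIPSE,(21,21)))
r=cv2.minAreaRect(big(o>0));P=np.array([ray("top",p,.052) for p in cv2.boxPoints(r)])
e=P[1]-P[0];print("tray",r,np.round(P[:,:2],4).tolist(),"c",P.mean(0),"yaw mod 90",(np.degrees(np.arctan2(e[1],e[0]))+45)%90)
tb=cv2.subtract(f,cv2.dilate(o,np.ones((5,5))));c=big(tb>0);M=cv2.moments(c);q=(M["m10"]/M["m00"],M["m01"]/M["m00"]);print("tab px",q,ray("top",q,.08))
q=[ (u/4.7+185-.4,v/4.7+140-.4) for u,v in [(700,40),(522,97),(583,275),(757,213)]]
P=np.array([ray("top",p,.03) for p in q]);print("box vis",P.mean(0)[:2],np.round(P[:,:2],4).tolist())
c=P.mean(0)*.5+np.array([.5322,-.0085,0])*.5;print(c)
o0=(300,152);k=13;z=cv2.resize(im[152:196,300:344],None,fx=k,fy=k,interpolation=cv2.INTER_NEAREST)
z=cv2.convertScaleAbs(z,alpha=1.6,beta=20)
for X,col in(((c[0],c[1],.074),(0,0,255)),((c[0],c[1],.044),(255,0,0))):
    p=proj("top",X);print(p);cv2.circle(z,tuple(int((a-b+.5)*k) for a,b in zip(p,o0)),4,col,-1)
cv2.imwrite("pics/crop2.png",z)
```

```text
tray ((235.1514892578125, 197.25335693359375), (52.55470657348633, 53.59027099609375), 21.250505447387695) [[0.4224, 0.3017], [0.5545, 0.2546], [0.5048, 0.124], [0.3741, 0.172]] c [0.46396176 0.21308765 0.052     ] yaw mod 90 25.379255479765686
tab px (218.55707762557077, 160.8599695585997) [0.5551425  0.25261427 0.08      ]
box vis [ 0.53242912 -0.01009699] [[0.5991, -0.0434], [0.5658, 0.0576], [0.4645, 0.0217], [0.5003, -0.0763]]
[ 0.53231456 -0.0092985   0.015     ]
[320.11139049 170.55711787]
[320.41811893 172.10761138]
```

View pics/crop2.png

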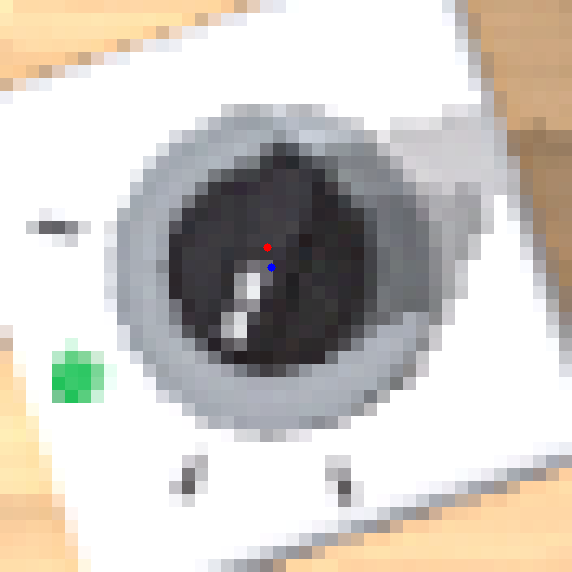

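Crop: the skirt is centred at about (270,268), matching my axis estimate. The stripe runs to (235,330), towards the 0.7 tick at (188,480), so the dial stands at 0.7. The turn needed is 40° clockwise.

Run:
```python
from h import *
A=(.5323,-.0093)
q0=np.array(env.current_joints())
for y in(-21.6,158.4): 
    a=env.solve_ik([*A,.14],[180,0,y]);b=env.solve_ik([*A,.05],[180,0,y-45]);print(y,a is not None and np.round(a,0),b is not None and np.round(b,0))
ys=[y for y in(-21.6,158.4) if env.solve_ik([*A,.05],[180,0,y-45]) is not None and env.solve_ik([*A,.05],[180,0,y]) is not None]
y=min(ys,key=lambda y:abs(np.array(env.solve_ik([*A,.14],[180,0,y]))[5]))
env.move_pose([*A,.16],[180,0,y])
env.gripper_to(.5,10)
print(env.movel([*A,.051],vel=.08,f_stop=12))
env.gripper_to(0,15);print("w",env.current_gripper_width(),env.current_contact_force())
for d in np.linspace(0,40.2,9)[1:]: env.move_pose([*A,.051],[180,0,y-d])
print(env.current_torque(),env.current_contact_force());env.pause(.3)
env.gripper_to(.5);env.movel([*A,.18]);env.pause(.2)
T=np.array([.5630,.2586]);
env.movej([-70,17.183,87.147,0,75.671,-3.8])
print(env.current_clock())
im=env.capture("top")[:,:,::-1];cv2.imwrite("pics/top1.png",im)
z=cv2.resize(im[152:196,300:344],None,fx=9,fy=9,interpolation=cv2.INTER_NEAREST)
s=env.capture("side")[:,:,::-1];cv2.imwrite("pics/side1.png",s)
z2=cv2.resize(im[150:240,190:280],(396,396));cv2.imwrite("pics/c3.png",np.hstack([cv2.convertScaleAbs(z,alpha=1.6,beta=20),z2]))if 0 else cv2.imwrite("pics/c3.png",np.hstack([cv2.convertScaleAbs(z,alpha=1.6,beta=20),cv2.resize(im[150:240,190:280],(396,396))]))
```

```text
-21.6 [ -5.  19.  94.  -0.  67. 107.] False
158.4 [ -5.  19.  94.   0.  67. -73.] [ -5.  25.  98.   0.  56. -28.]
False
w 0.14660671866663344 [-4.6815062  -5.79504543  3.90471026]
[-1.8923347   1.6620951   0.03556065] [ -9.77053913 -10.45285762   6.77930976]
11.5
```

View pics/c3.png

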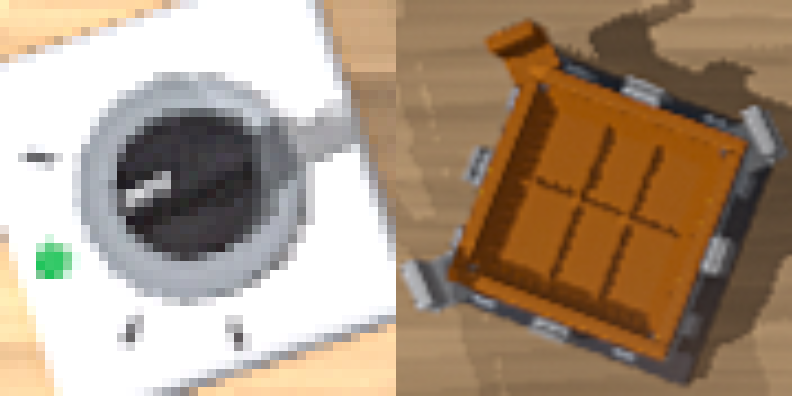

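The dial turned: its stripe runs from (170,180) to (125,195), with the green dot at (52,260). That may be slightly past the dot, so I quantify it. The tray stack (right half) is untouched.

Run:
```python
from h import *
A=np.array([.5323,-.0093]);by=18.5
for n in("top0","top1"):
    g=cv2.cvtColor(cv2.imread(f"pics/{n}.png"),cv2.COLOR_BGR2GRAY).astype(float)
    m=np.zeros(g.shape,np.uint8);c=proj("top",[*A,.044]);cv2.circle(m,tuple(int(round(x)) for x in c),7,1,-1)
    w=np.where(m>0,np.clip(g-90,0,None),0);w[g>250]*=1
    v,u=np.nonzero(w);ww=w[v,u];print(n,list(zip(u,v,ww.astype(int))))
    P=np.array([ray("top",(a,b),.074)[:2] for a,b in zip(u,v)]);cen=(P*ww[:,None]).sum(0)/ww.sum();d=cen-A
    ang=np.degrees(np.arctan2(d[1],d[0]));_,_,V=np.linalg.svd((P-cen)*np.sqrt(ww)[:,None]);l=V[0]*np.sign(V[0]@d)
    a2=np.degrees(np.arctan2(l[1],l[0]))
    print(cen,"r",np.linalg.norm(d),"val from centre",np.radians((180+by-ang)%360),"from line",np.radians((180+by-a2)%360))
```

```text
top0 [(np.int64(319), np.int64(173), np.int64(37)), (np.int64(319), np.int64(174), np.int64(47)), (np.int64(318), np.int64(176), np.int64(33)), (np.int64(317), np.int64(177), np.int64(5)), (np.int64(318), np.int64(177), np.int64(39))]
[ 0.52077916 -0.00524336] r 0.012214176664918183 val from centre 0.661442130715097 from line 0.6298520541199655
top1 [(np.int64(316), np.int64(172), np.int64(8)), (np.int64(317), np.int64(172), np.int64(15)), (np.int64(318), np.int64(172), np.int64(11)), (np.int64(314), np.int64(173), np.int64(18)), (np.int64(315), np.int64(173), np.int64(33)), (np.int64(316), np.int64(173), np.int64(7)), (np.int64(314), np.int64(174), np.int64(12))]
[0.52645849 0.00260417] r 0.013260181098919426 val from centre 1.4374931803459574 from line 1.4823789095736009
```

The dial reads about 1.44, in range. Now approach and lightly grip the tab.

Run:
```python
from h import *
print("tab vis",ray("top",(217.5,157.5),.086))
yaw=24.7;C=np.array([.464,.2131]);T=C+.109*np.array([np.cos(np.radians(yaw)),np.sin(np.radians(yaw))]);print(T,proj("top",[*T,.086]))
for y in(yaw+90,yaw-90):
    print(y,[np.round(q,0) if (q:=env.solve_ik([*p,z],[180,0,y])) is not None else None for p,z in((T,.16),(T,.056))])
y=min((yaw+90,yaw-90),key=lambda y:999 if (q:=env.solve_ik([*T,.056],[180,0,y])) is None else abs(q[5]))
env.gripper_to(.4,5)
env.move_pose([*T,.16],[180,0,y])
im=env.capture("side")[:,:,::-1];cv2.imwrite("pics/side2.png",im)
f0=np.array(env.current_contact_force())
print("stop",env.movel([*T,.057],vel=.07,f_stop=6),env.current_tcp_pos())
s=env.capture("side")[:,:,::-1];p=proj("side",[*T,.08]);a=int(p[0]);b=int(p[1]);print(a,b)
cv2.imwrite("pics/c4.png",cv2.resize(s[max(b-60,0):b+60,a-80:a+80],None,fx=5,fy=5,interpolation=cv2.INTER_CUBIC))
print(env.current_clock(),y)
```

```text
tab vis [0.56289821 0.25411744 0.086     ]
[0.56302739 0.25864751] [215.74707617 157.44108064]
114.7 [array([21., 28., 78., -0., 74., -3.]), array([21., 35., 83., -0., 62., -3.])]
-65.3 [None, None]
stop False [0.56322811 0.25876008 0.05743787]
311 154
16.65 114.7
```

View pics/c4.png

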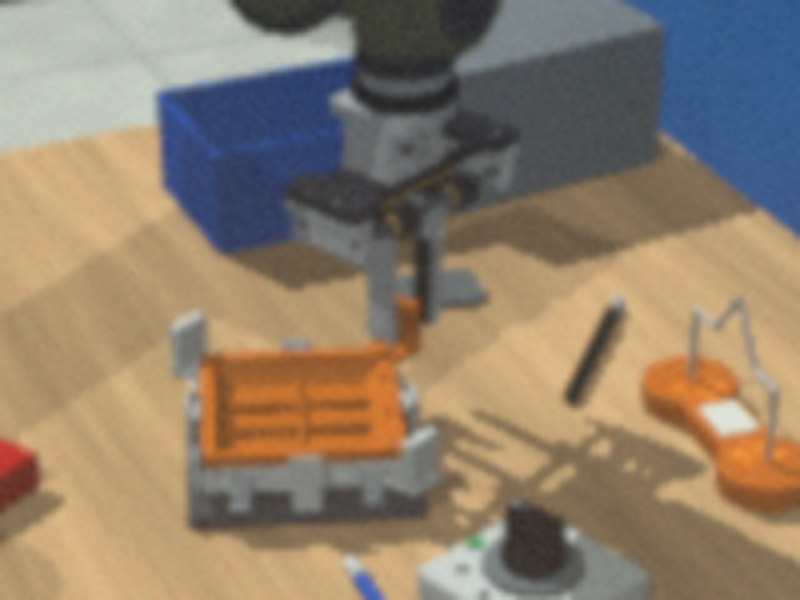

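Side crop: the orange tab at (405,320) sits between the fingers, at (380,290) and (428,270), and the stack is intact. Close lightly, centre by force, tighten, then peel.

Run:
```python
from h import *
y=114.7;ax=np.array([np.cos(np.radians(24.7)),np.sin(np.radians(24.7))])
p=np.array(env.current_tcp_pos());p+=[.0008,-.0018,0];env.movel(p)
f0=np.array(env.current_contact_force())
env.gripper_to(0,4);env.pause(.2)
for i in range(4):
    f=np.array(env.current_contact_force())-f0;fx=f[:2]@ax
    print(np.round(f,2),"along",round(fx,2),env.current_gripper_width()*94,env.current_gripper_force())
    if abs(fx)<1: break
    p[:2]+=ax*np.sign(fx)*.001;env.movel(p,vel=.02);env.pause(.1)
print(env.current_clock(),env.current_tcp_pos())
```

```text
[-7.47 -3.    5.57] along -8.04 11.546500843651566 4.000755697488785
[-6.26 -2.23  4.6 ] along -6.61 10.216510608514943 4.001441337168217
[0.33 0.42 1.4 ] along 0.48 10.145511292964333 4.0001919865608215
18.4 [0.56224647 0.25612441 0.0574105 ]
```

Run:
```python
from h import *
from scipy.spatial.transform import Rotation as Ro
a=np.radians(24.7);ax=np.array([np.cos(a),np.sin(a),0]);n=-np.array([-np.sin(a),np.cos(a),0])
env.gripper_to(0,50);env.pause(.2)
f0=np.array(env.current_contact_force())
p0=np.array(env.current_tcp_pos());R0=Ro.from_euler('xyz',env.current_tool_rot(),degrees=True)
piv=p0-.208*ax;piv[2]=.042
np.savez("peel.npz",p0=p0,piv=piv,R0=R0.as_quat())
for th in np.arange(1.5,13.6,1.5):
    r=Ro.from_rotvec(n*np.radians(th))
    env.movel(piv+r.apply(p0-piv),vel=.03,frame=list((r*R0).as_euler('xyz',degrees=True)))
    f=np.array(env.current_contact_force())-f0;print(th,np.round(f,1),round(env.current_gripper_width()*94,1))
    if abs(f).max()>30: break
env.pause(.3);print(env.current_clock())
s=env.capture("side")[:,:,::-1]
cv2.imwrite("pics/c5.png",cv2.resize(s[94:214,231:391],None,fx=5,fy=5,interpolation=cv2.INTER_CUBIC))
```

```text
1.5 [-1.  -0.3  0.9] 9.9
3.0 [1.1 0.3 0.1] 9.3
4.5 [2.8 0.3 0. ] 9.7
6.0 [ 2.2  1.  -0.3] 9.8
7.5 [1.1 0.2 0.6] 9.7
9.0 [-0.7 -0.3  1.7] 10.1
10.5 [-0.1 -0.3 -0.3] 9.7
12.0 [-0.3  1.5 -0.8] 9.8
13.5 [ 0.   0.3 -1.3] 9.2
22.1167
```

View pics/c5.png

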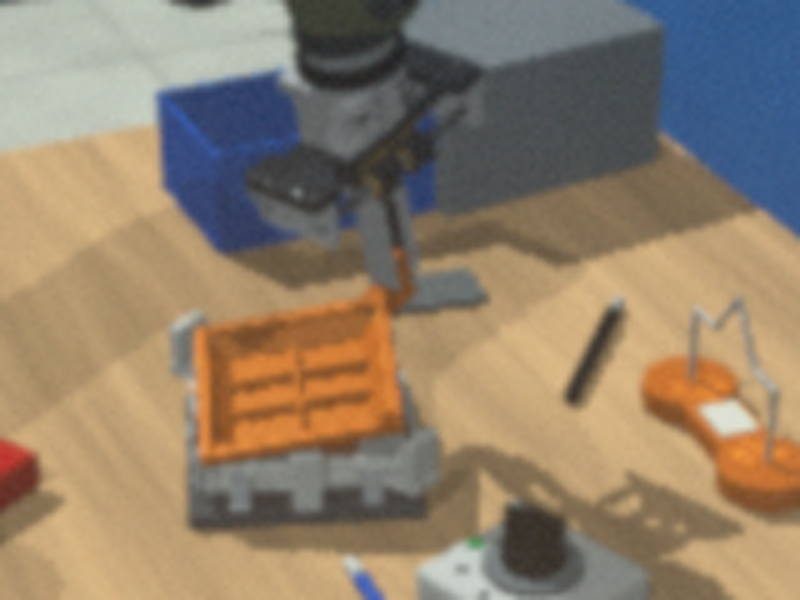

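The tabbed corner is raised while the far corner at (205,455) still sits in the white tray, which has not moved. Lift, level and carry.

Run:
```python
from h import *
from scipy.spatial.transform import Rotation as Ro
d=np.load("peel.npz");p0=d["p0"];R0=Ro.from_quat(d["R0"])
p=np.array(env.current_tcp_pos());env.movel(p+[0,0,.04],vel=.05)
q=p+[0,0,.06];q[2]=.2;env.movel(q,vel=.08,frame=list(R0.as_euler('xyz',degrees=True)))
P=np.array([.498,-.256]);C=q[:2]-.109*np.array([np.cos(np.radians(24.7)),np.sin(np.radians(24.7))])
r0,r1=np.linalg.norm(C),np.linalg.norm(P);a0,a1=[np.arctan2(v[1],v[0]) for v in(C,P)]
pts=[]
for s in np.linspace(0,1,6)[1:]:
    a=a0+(a1-a0)*s;r=r0+(r1-r0)*s;f=24.7+s*np.degrees(a1-a0)
    c=r*np.array([np.cos(a),np.sin(a)]);t=c+.109*np.array([np.cos(np.radians(f)),np.sin(np.radians(f))])
    pts.append(([*t,.2],[180,0,90+f]))
print([env.solve_ik(*x) is not None for x in pts],pts[-1])
for x in pts: env.move_pose(*x)
env.movel([*pts[-1][0][:2],.138],vel=.05);env.pause(.5)
print(env.current_clock(),env.current_gripper_width()*94,env.current_gripper_force(),env.current_tcp_pos())
im=env.capture("top")[:,:,::-1];s=env.capture("side")[:,:,::-1]
cv2.imwrite("pics/top6.png",im);cv2.imwrite("pics/c6.png",np.vstack([im[140:290,185:585],s[80:380,150:550]]))
```

```text
[True, True, True, True, True] ([np.float64(0.5951678778755166), np.float64(-0.3053903179699087), 0.2], [180, 0, np.float64(63.055822862302264)])
28.5167 9.855520626054851 49.99825179576874 [ 0.59518241 -0.30538656  0.13801167]
```

View pics/c6.png

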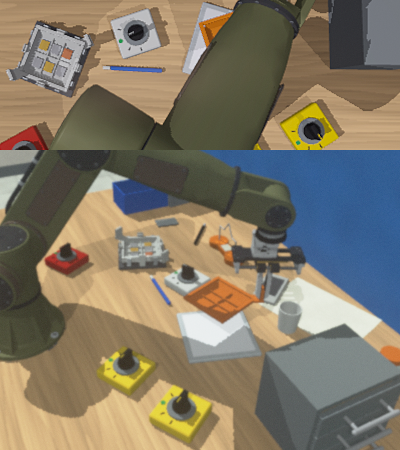

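The side part shows the orange tray held at about (222,298) above the pad; the white tray stays in the stand with its parts, and the dial still points towards the green dot. Check level and centre against the rim corners.

Run:
```python
from h import *
s=env.capture("side")[:,:,::-1].copy();f=np.radians(-26.94);P=np.array([.498,-.256])
for k,z in((0,.133),(90,.133),(180,.133),(270,.133)):
    p=proj("side",[*(P+.099*np.array([np.cos(f+np.radians(k)),np.sin(f+np.radians(k))])),z]);print(k,p)
    cv2.circle(s,tuple(int(round(x)) for x in p),1,(255,0,255),-1)
cv2.imwrite("pics/c7.png",cv2.resize(s[190:310,310:470],None,fx=5,fy=5,interpolation=cv2.INTER_CUBIC))
```

```text
0 [406.57832549 227.7286651 ]
90 [367.2917958  205.60710275]
180 [332.66531579 226.14312422]
270 [372.20678142 251.2724368 ]
```

View pics/c7.png

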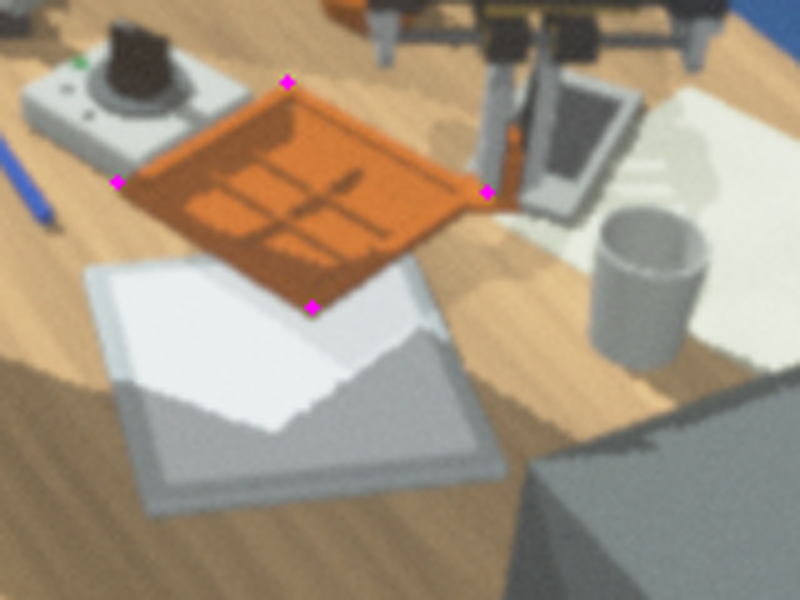

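The rim corners match the predicted marks for a level, centred tray to within about 2 px, so I hand in.

Run:
```python
from h import *
print(env.sign_off(),env.current_clock())
```

```text
the job is handed in; nothing more can be done
the job is handed in; nothing more can be done
```

I handed the job in at about 28.6 s; sign-off returned no verdict. The dial reads about 1.44 rad in the camera images, the orange tray was peeled tab-first, and it is held level about 10 cm above the light pad, with the white trays left in place.

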